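Clip the loose notice card to the tall sign board

TASK

Squeeze the steel spring clip open by its two handles, take it off the upright panel of the leaflet tray, and let it close over the top edge of the taller sign stand, at about the middle, so that its jaws hold the loose notice card and the wooden board together. The clip should sit square and upright, well down over the edge; leave the mug where it stands.

Things in the scene. Friction and masses are not known exactly. Their poses are not given: they have to be found in the camera images.
- clip_grip (a point): Point midway between the handles of the steel spring clip (like a large clothes peg, 36 mm wide, 87 mm tall, 80 g), 34 mm above its pivot. Handles: two parallel bars, 10 mm thick, 42 mm long along y, centres 25 mm to either side along x: 60 mm over all, free to pinch from above along x. Axes: x across the jaws, y along the pivot, z up; they belong to one half and lean when pinched.
- clip_pivot (a point): The clip's hinge axis (12 mm pin), axes as above. Jaw pads reach from 31 to 47 mm below it. Pinching the handles to 32 mm over all (4 N to begin, 8 N at the end) opens the pads to 33 mm at their upper ends, 43 mm at the tips; the handles are then 41 mm above the pivot. While pinched the clip may sink up to 13 mm in the fingers, and rises again as they let go.
- clip_jaw (a joint): Opening angle of the clip, rad: 0 with the pads parallel and 10 mm apart (as at the start, and again when closed on card and board together), 0.75 fully open (stop), -0.22 shut on nothing. A spring drives it shut.
- tray: Low wooden leaflet tray, 130 x 150 mm, fixed; origin under its centre. Along its middle (its y axis) stands a 10 mm thick panel, top 90 mm above the table. The clip starts clipped upright on it, pivot 30 mm above the panel's top (24 mm free under the pin).
- edge (a point): Middle of the tall sign stand's top edge, 160 mm above the table: a fixed 6 mm wooden board, 140 mm wide, and against its +x side a loose white 4 mm card, 120 mm wide, equally high, in a groove of the foot; 10 mm together, the point half-way through. x through the thickness, y along the edge. A lower stand (100 mm) is not part of the job; the stands and the tray come in any order.
- cup: White mug, 85 mm tall, 72 mm across with a handle, standing beyond the work. Origin at the centre of its underside. Leave it alone.
Mind the look-alikes: they are no part of the job. There is more than one size of the part that bears clip_grip; the job needs the smaller. What is shaped like the part that bears edge but green is not meant.

How it is judged:
By the outcome, as a careful person would: the job done as asked, in the order asked, and still so for the second after the job is handed in, with the robot touching nothing.
It also fails if it takes over 38 s, if anything falls off the work surface, if the arm or the gripper's body presses on something with over 40 N, if the wrist force passes 120 N, or if a joint passes its speed limit or range.

ROBOT

A 7-joint arm with a two-finger parallel gripper is mounted at the origin on the work surface. World frame = base frame: x ahead of the robot, y to its left, z up, the work surface at z = 0. Lengths are in m, angles in rad, forces in N, time in s.
With the tool pointing down it reaches from about 0.4 to 0.85 m from the base axis. Payload 10.4 kg.
Tool frame: the origin (TCP) lies midway between the tips of the shut fingers; the grasp point (between the pads) lies 19 mm behind it; z points along the fingers, y is the line along which they close (so a half turn about z gives the same grasp; the last joint's range is limited). The gripper opens to 87 mm and grips with 3 to 60 N. Pads are 19 mm wide; open, the fingers measure 117 mm over their backs; the gripper's body (75 mm by 190 mm) begins 51 mm behind the grasp point.
Start: joints at [-1.142, 0.332, -0.065, 1.46, 0.022, 1.35, -0.088], TCP at [0.273, 0.562, 0.223] pointing down, gripper open.
Joint ranges: [-2.6, 2.6], [-0.5, 2.12], [-1.47, 1.34], [0.16, 2.42], [-1.27, 4.41], [0.06, 2.06], [-2.6, 2.6]. Speed limits (rad/s): [2.22, 2.22, 2.79, 2.79, 3.14, 3.14, 3.14].

INTERFACE

Orientations are given as a unit quaternion [x, y, z, w].
In Python, from bench import sensors, eyes, order gives the robot as it stands.
- The arm moves only by the tool arm_command, never from a script. Its argument "steps" is a list of rows, each an object with "rot": the turn, a rotation vector about the world's x, y, z in degrees, a list of three; "slide": the shift along the world's x, y, z in m, a list of three; "grip": the opening, from 0 (shut) to 1 (fully open). A call has exactly 8 rows; each row shifts and turns the commanded pose from where the row before left it; what a row does not reach is not made up. A row lasts 1/8 s, in which the tool goes at most 62.5 mm and 10.7 degrees, less where a joint would pass 70% of its speed; a pose out of reach is approached as far as the arm can. A call with a gripper value outside its range is refused whole. The fingers move at their own pace and stop on an object; "newtons" is the grip in N (left out, the last holds). Time passes only in rows, so rows that do not move let the fingers close, or fill a call up. It gives the time, the measured TCP pose, the force, the opening and the grip force at its end, in the units of the state.
- sensors.read_state(): the state, without advancing time (a new reading comes with each control period).
- eyes.camera(name): name is "scene" or "side" or "wrist"; returns a dict with "pixels" (480x640x3 uint8, red, green, blue), "intrinsics" (3x3 intrinsics, pixels), "pose" (4x4, takes a point from camera to world coordinates). Camera axes: x right, y down, z forward; pixel columns grow to the right and rows downward; lengths in m; the calibration is good to about 2 mm. A picture is of the moment at which its call begins. There is no depth.
- order.close_job(): hands the job in; it is judged then, once.
Trained networks look in a picture, given as the dict that the camera call returned (one of the last four; its "shot" number tells which), for a name from the list of things; names that differ only in an ending like _2 or _b are one class to them, and where a whole thing is asked for, a point or a joint stands for the part that bears it (a point fixed in the world has none). Each returns a list of dicts, best first, with "conf" (0 to 1); they miss things now and then, are a little off and sometimes report something else, mostly with a low value. They report only what shows in the picture. A call takes as long as a camera call. They do not tell look-alikes from the thing itself.
- eyes.look_for(name, picture): "bbox" ([left, top, right, bottom] in pixels, round what is visible of it).
The state is a dict: "time": time; "joint_positions": joint angles; "joint_vel": joint speeds; "joint_torque": joint torques, N m; "ee_pos": TCP position; "eef_rot": TCP orientation; "ft_force": force on the tool from outside, world axes, zero at the start; "torque": the same for the moment, N m; "width": finger opening in m; "grip_force": force on a finger pad.
Only numpy, scipy, OpenCV 4.12 (cv2) and the standard library are available. Lean on these libraries where they do the work, as an engineer would, in place of code of your own. Each camera call takes 0.05 s, during which the arm holds its last target. There are 200 camera calls.

## Working session

There is one attempt and no reset: what is moved stays moved. The work goes in short steps, Python scripts to look and compute and a tool call to move; the robot and the scene stay as the last step left them, time stands still between calls to the robot, and variables do not carry over. Pictures are saved under pics/ and viewed, at most 10 in all, crops included, and the job is handed in when it is done.

Besides the shell and the picture viewer there is one more tool, called after "Emit:" in YAML: its name, and indented under it one key for each argument. arm_command: Moves the arm, as the interface text tells. Its arguments: {"type":"object","properties":{"steps":{"type":"array","items":{"type":"object","properties":{"rot":{"type":"array","items":{"type":"number"}},"slide":{"type":"array","items":{"type":"number"}},"grip":{"type":"number"}}}},"newtons":{"type":"number"}},"required":["steps"]}

```bash
mkdir -p pics; ls
cat > h.py <<'E'
import numpy as np, cv2
from bench import sensors, eyes, order
def shot(n,f=None):
    p=eyes.camera(n)
    if f: cv2.imwrite('pics/'+f,p['pixels'][:,:,::-1])
    return p
def ray(p,uv):
    K=np.array(p['intrinsics']);T=np.array(p['pose'])
    d=T[:3,:3]@np.linalg.inv(K)@np.array([uv[0],uv[1],1.]);return T[:3,3],d/np.linalg.norm(d)
def onz(p,uv,z):
    o,d=ray(p,uv);return o+d*(z-o[2])/d[2]
def tri(obs):
    A=np.zeros((3,3));b=np.zeros(3)
    for p,uv in obs:
        o,d=ray(p,uv);M=np.eye(3)-np.outer(d,d);A+=M;b+=M@o
    x=np.linalg.solve(A,b)
    return x,[np.linalg.norm(np.cross(x-ray(p,u)[0],ray(p,u)[1])) for p,u in obs]
def proj(p,X):
    T=np.linalg.inv(np.array(p['pose']));c=T[:3,:3]@np.array(X)+T[:3,3];u=np.array(p['intrinsics'])@c;return u[:2]/u[2]
E
python3 - <<'E'
from h import *
for n in ['scene','side']:
    p=shot(n,n+'0.png')
    print(n,np.round(p['pose'],3).tolist())
    for k in ['clip_grip','tray','edge','cup']:
        print(k,[(np.round(d['bbox']).tolist(),round(d['conf'],2)) for d in eyes.look_for(k,p)])
s=sensors.read_state();print(s['time'],s['ee_pos'],s['eef_rot'],s['width'])
E
```

```text
pics
scene [[0.261, 0.628, -0.733, 1.283], [0.965, -0.155, 0.212, -0.266], [0.019, -0.763, -0.646, 0.778], [0.0, 0.0, 0.0, 1.0]]
clip_grip [([197.0, 236.0, 226.0, 285.0], 0.9), ([114.0, 256.0, 157.0, 319.0], 0.86)]
tray [([181.0, 256.0, 276.0, 332.0], 0.58)]
edge [([300.0, 205.0, 373.0, 278.0], 0.7), ([356.0, 164.0, 424.0, 231.0], 0.55)]
cup [([302.0, 313.0, 341.0, 379.0], 0.95)]
side [[0.985, -0.09, 0.148, 0.378], [-0.172, -0.577, 0.798, -1.031], [0.013, -0.812, -0.584, 0.837], [0.0, 0.0, 0.0, 1.0]]
clip_grip [([305.0, 351.0, 358.0, 424.0], 0.91), ([306.0, 279.0, 342.0, 330.0], 0.62)]
tray []
edge [([190.0, 164.0, 241.0, 251.0], 0.6), ([251.0, 198.0, 302.0, 291.0], 0.57)]
cup [([363.0, 248.0, 413.0, 294.0], 0.69)]
0.5 [0.27284035 0.56230127 0.22252573] [ 2.23995785e-01  9.74590113e-01  1.32895572e-05 -1.86378362e-05] 0.08673315254847869
```

View pics/scene0.png

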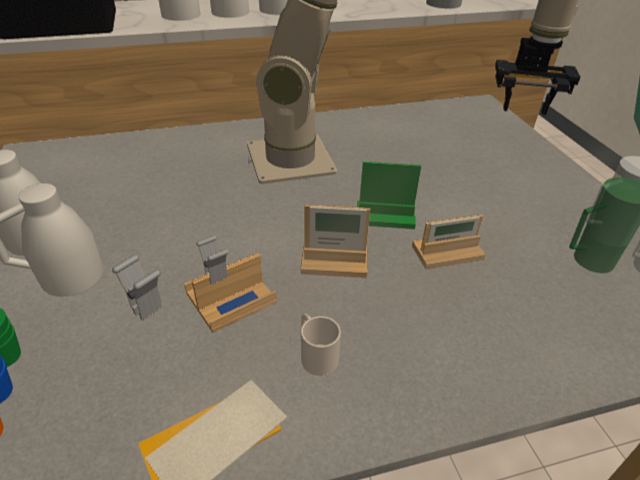

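View pics/side0.png

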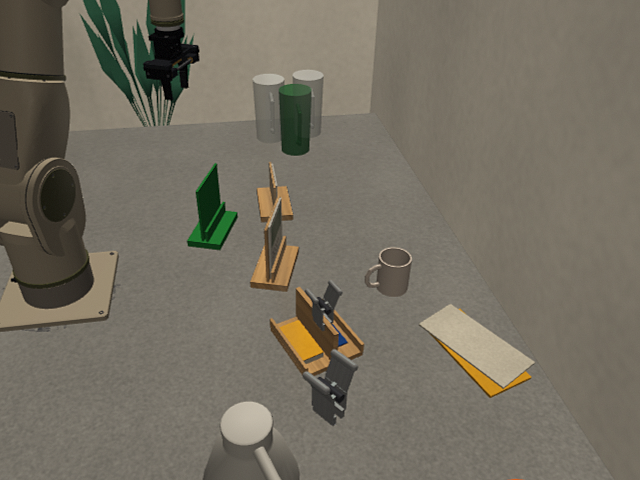

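The scene view shows two clips. The small one is on the tray panel at (211,260). The larger look-alike is free-standing at (137,287). The wooden tall stand is at (336,240), its green double at (388,195), and the low stand at (448,240). I choose the small clip on the tray and the wooden tall stand.

Run:
```python
from h import *
a=shot('scene');b=shot('side')
def pr(n,u,v):
    x,r=tri([(a,u),(b,v)]);print(n,np.round(x,3),np.round(r,4))
pr('clip',(211.5,260),(324,304))
pr('stand L',(306,206),(270,245))
pr('stand R',(369,209),(282,200))
for n,u in [('tL',(306,206)),('tR',(369,209))]: print(n,np.round(onz(a,u,.16),3))
for n,u in [('trayL',(195,283)),('trayR',(262,260))]: print(n,np.round(onz(a,u,.09),3))
for n,u in [('cliptop L h',(206,242)),]: print(n,np.round(onz(a,u,.155),3))
print('mug',np.round(onz(a,(320,360),0.0),3))
c1=cv2.resize(a['pixels'][220:340,100:290],None,fx=4,fy=4,interpolation=2)
c2=cv2.resize(b['pixels'][270:430,260:380],None,fx=3,fy=3,interpolation=2)
h=max(c1.shape[0],c2.shape[0]);o=np.zeros((h,c1.shape[1]+c2.shape[1],3),np.uint8);o[:c1.shape[0],:c1.shape[1]]=c1;o[:c2.shape[0],c1.shape[1]:]=c2
o=cv2.resize(o,(800,int(h*800/o.shape[1])));cv2.imwrite('pics/crop1.png',o[:,:,::-1])
w=shot('wrist');s=sensors.read_state();T=np.array(w['pose']);print('wcam',np.round(T,3).tolist(),np.array(w['intrinsics'])[0,0])
```

```text
clip [ 0.545 -0.273  0.127] [0.0007 0.0007]
stand L [ 0.46  -0.071  0.143] [0.0163 0.0163]
stand R [0.508 0.059 0.159] [0.0056 0.0056]
tL [ 0.46  -0.063  0.16 ]
tR [0.502 0.063 0.16 ]
trayL [ 0.562 -0.312  0.09 ]
trayR [ 0.528 -0.174  0.09 ]
cliptop L h [ 0.522 -0.279  0.155]
mug [ 0.735 -0.104  0.   ]
wcam [[0.436, 0.857, 0.276, 0.197], [0.9, -0.415, -0.134, 0.598], [-0.0, 0.307, -0.952, 0.384], [0.0, 0.0, 0.0, 1.0]] 425.31963260545353
```

View pics/crop1.png

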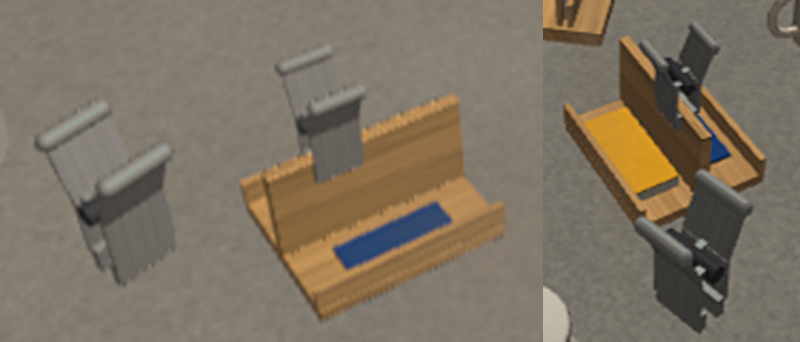

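The small clip is the one clamped on the panel, and the larger one stands free to its left. Next I move over the stand.

Emit:
arm_command:
  steps:
    - {"slide":[0.022,-0.06,0.012],"rot":[0,0,-10],"grip":1}
    - {"slide":[0.022,-0.06,0.012],"rot":[0,0,-10],"grip":1}
    - {"slide":[0.022,-0.06,0.012],"rot":[0,0,-10],"grip":1}
    - {"slide":[0.022,-0.06,0.012],"rot":[0,0,-10],"grip":1}
    - {"slide":[0.022,-0.06,0.012],"rot":[0,0,-10],"grip":1}
    - {"slide":[0.022,-0.06,0.012],"rot":[0,0,-10],"grip":1}
    - {"slide":[0.022,-0.06,0.012],"rot":[0,0,-10],"grip":1}
    - {"slide":[0.022,-0.06,0.012],"rot":[0,0,-10],"grip":1}

```text
time: 1.65
ee_pos: [0.4424, 0.099, 0.3156]
eef_rot: [0.8, 0.6, 0.001, -0.0]
ft_force: [1.2, 1.2, 0.7]
width: 0.0869
grip_force: 0.0
```

Run:
```python
from h import *
import pickle
w=shot('wrist','w1.png');pickle.dump(w,open('w1.pkl','wb'))
s=sensors.read_state();print(s['time'],s['ee_pos'],s['eef_rot'],np.round(s['joint_positions'],2))
for X in [(.46,-.063,.16),(.502,.063,.16)]: print(proj(w,X))
```

```text
1.7 [0.44519037 0.09062591 0.31732763] [0.80531793 0.59284008 0.00144086 0.00126155] [-0.7  -0.11  0.37  1.75  0.04  1.5  -0.64]
[389.56708619 376.80794578]
[404.73676483 232.9184381 ]
```

View pics/w1.png

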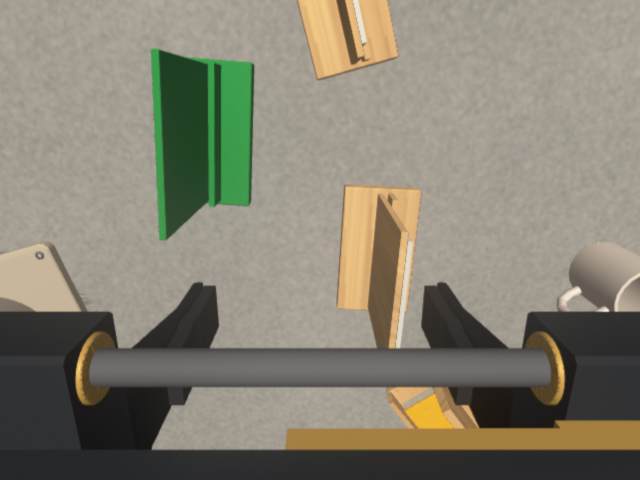

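The tall stand's top edge runs from (409,238) downward at x≈400. The gripper hides its other end, so I go past it to see it whole.

Emit:
arm_command:
  steps:
    - {"slide":[0.01,-0.045,0],"grip":1}
    - {"slide":[0.01,-0.045,0],"grip":1}
    - {"slide":[0.01,-0.045,0],"grip":1}
    - {"slide":[0.01,-0.045,0],"grip":1}
    - {"slide":[0.01,-0.045,0],"grip":1}
    - {"slide":[0.01,-0.045,0],"grip":1}
    - {"slide":[0,0,0],"grip":1}
    - {"slide":[0,0,0],"grip":1}

```text
schema error: expected keys rot, slide, grip
```

Run:
```python
from h import *
import pickle
w=shot('wrist','w2.png');pickle.dump(w,open('w2.pkl','wb'))
s=sensors.read_state();print(s['time'],s['ee_pos'],s['eef_rot'])
for X in [(.46,-.063,.16),(.502,.063,.16)]: print(proj(w,X))
```

```text
1.75 [0.44426076 0.09432873 0.31663071] [8.02497918e-01 5.96652587e-01 1.49049613e-03 7.48170493e-04]
[386.434967   367.34122779]
[398.08475354 221.9205767 ]
```

View pics/w2.png

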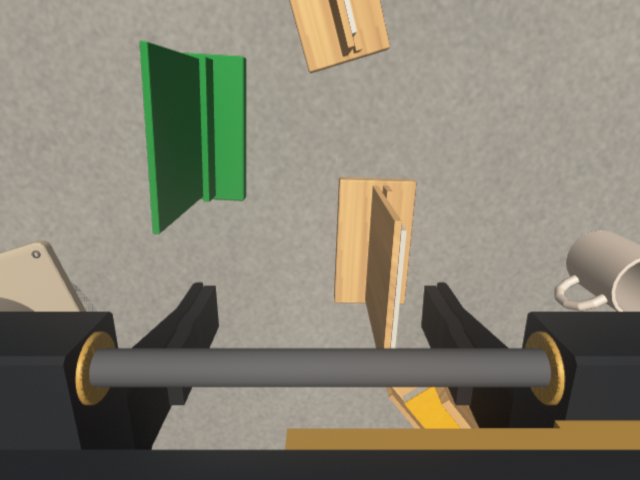

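The move was refused because rows need all three keys, so this is the same view as before. I send it again.

Emit:
arm_command:
  steps:
    - {"slide":[0.01,-0.045,0],"rot":[0,0,0],"grip":1}
    - {"slide":[0.01,-0.045,0],"rot":[0,0,0],"grip":1}
    - {"slide":[0.01,-0.045,0],"rot":[0,0,0],"grip":1}
    - {"slide":[0.01,-0.045,0],"rot":[0,0,0],"grip":1}
    - {"slide":[0.01,-0.045,0],"rot":[0,0,0],"grip":1}
    - {"slide":[0.01,-0.045,0],"rot":[0,0,0],"grip":1}
    - {"slide":[0,0,0],"rot":[0,0,0],"grip":1}
    - {"slide":[0,0,0],"rot":[0,0,0],"grip":1}

```text
time: 2.75
ee_pos: [0.5021, -0.1684, 0.3147]
eef_rot: [0.798, 0.603, -0.0, -0.0]
ft_force: [0.1, 1.6, -0.1]
width: 0.0872
grip_force: 0.0
```

Run:
```python
from h import *
import pickle
w=shot('wrist','w3.png');pickle.dump(w,open('w3.pkl','wb'))
s=sensors.read_state();print(s['time'],s['ee_pos'],s['eef_rot'])
for X in [(.46,-.063,.16),(.502,.063,.16)]: print(proj(w,X))
```

```text
2.8 [ 0.50217456 -0.16781093  0.31472003] [ 7.97512476e-01  6.03302392e-01  1.14118911e-04 -2.47968952e-04]
[220.53954092  87.31724509]
[ 214.97329616 -143.27051118]
```

View pics/w3.png

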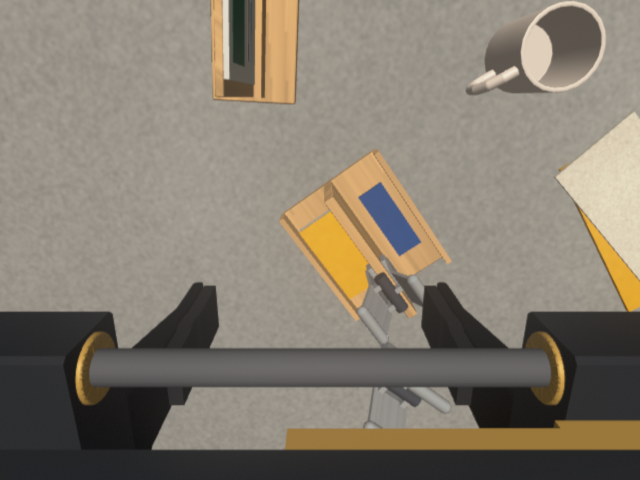

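The view shows the tray panel running from (330,195) to (412,315). The clip's pin is at (391,292) and its left handle near (373,325). I move beyond the clip to see it fully, and extract the card edges numerically.

Emit:
arm_command:
  steps:
    - {"slide":[0.01,-0.035,0],"rot":[0,0,5],"grip":1}
    - {"slide":[0.01,-0.035,0],"rot":[0,0,5],"grip":1}
    - {"slide":[0.01,-0.035,0],"rot":[0,0,5],"grip":1}
    - {"slide":[0.01,-0.035,0],"rot":[0,0,5],"grip":1}
    - {"slide":[0.01,-0.035,0],"rot":[0,0,5],"grip":1}
    - {"slide":[0.01,-0.035,0],"rot":[0,0,5],"grip":1}
    - {"slide":[0,0,0],"rot":[0,0,0],"grip":1}
    - {"slide":[0,0,0],"rot":[0,0,0],"grip":1}

```text
time: 3.8
ee_pos: [0.5626, -0.3776, 0.3148]
eef_rot: [0.615, 0.789, 0.001, -0.0]
ft_force: [0.4, -1.0, -0.5]
width: 0.087
grip_force: 0.0
```

Run:
```python
from h import *
import pickle
w=shot('wrist');pickle.dump(w,open('w4.pkl','wb'))
s=sensors.read_state();print(s['time'],s['ee_pos'],s['eef_rot'])
print(eyes.look_for('clip_grip',w))
w1=pickle.load(open('w1.pkl','rb'))['pixels'];w3=pickle.load(open('w3.pkl','rb'))['pixels']
A=cv2.resize(w['pixels'][0:360,120:560],(528,432))
B=cv2.resize(w1[180:350,360:430],None,fx=2.5,fy=2.5,interpolation=2)
o=np.zeros((600,800,3),np.uint8);o[:432,:528]=A;o[:425,530:705]=B
C=cv2.resize(w3[0:110,200:310],None,fx=1.5,fy=1.5,interpolation=2);o[435:600,0:165]=C
C=cv2.resize(w3[60:110,200:260],None,fx=3,fy=3,interpolation=2);o[440:590,200:380]=C
cv2.imwrite('pics/m4.png',o[:,:,::-1])
```

```text
3.85 [ 0.56270815 -0.37735879  0.31501021] [ 6.14336745e-01  7.89043707e-01  6.25123800e-04 -2.73936675e-05]
[{'bbox': [281.0, 21.4, 374.4, 93.2], 'conf': 0.94}, {'bbox': [214.7, 177.5, 320.2, 272.9], 'conf': 0.73}]
```

View pics/m4.png

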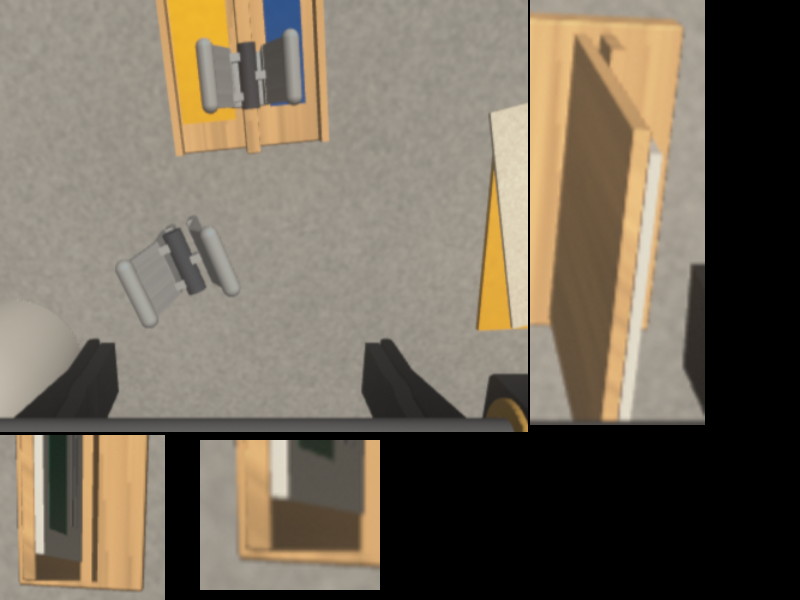

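The clip's bars in w4 are at (292,62) and (363,56), with the pin at (327,62), and it sits on the tray panel. The large clip is below it. The stand's board and white card tops are clear in both insets.

Run:
```python
from h import *
import pickle
w1,w3,w4=[pickle.load(open(f'w{i}.pkl','rb')) for i in (1,3,4)]
a=shot('scene');b=shot('side')
for n,o in [('pin',[(w4,(326.7,62.5)),(w3,(391,292))]),('pin all',[(w4,(326.7,62.5)),(w3,(391,292)),(a,(211.5,261))]),
 ('+x bar',[(w4,(363.3,55.8)),(a,(218.3,255.4))]),('-x bar',[(w4,(292.5,62.5)),(a,(206.8,240.7))]),('-x bar w',[(w4,(292.5,62.5)),(w3,(374,324))]),
 ('-y end board L',[(w3,(215.7,94)),(a,(305.5,206))]),('+y end board R?',[(w1,(407.4,231)),(a,(369.5,208.5))])]:
    x,r=tri(o);print(n,np.round(x,4),np.round(r,4))
p1=onz(w3,(222.7,93.5),.16);p2=onz(w1,(407.4,231),.16);p3=onz(w1,(394.2,348),.16)
print('edge',p1,p2,p3,np.linalg.norm(p2-p1),(p1+p2)/2,np.degrees(np.arctan2(*(p2-p1)[1::-1])),np.degrees(np.arctan2(*(p2-p3)[1::-1])))
u=lambda x,y:(x/1.2+120,y/1.2)
for z,q in [(.154,[(203,43),(211,108)]),(.154,[(290,33),(295,100)]),(.12,[(246,45),(249,107)])]:
    c,d=[onz(w4,u(*k),z) for k in q];print(np.round((c+d)/2,4),np.linalg.norm(c-d),np.degrees(np.arctan2(*(c-d)[1::-1])))
c,d=[onz(w4,u(*k),.09) for k in [(233,0),(247,152)]];print('panel',c,d,np.degrees(np.arctan2(*(c-d)[1::-1])))
```

```text
pin [ 0.5417 -0.2706  0.1203] [0.0002 0.0002]
pin all [ 0.5415 -0.2718  0.1205] [0.0012 0.0012 0.0023]
+x bar [ 0.5652 -0.2611  0.1532] [0.0014 0.0014]
-x bar [ 0.518  -0.2779  0.1544] [0.0012 0.0012]
-x bar w [ 0.5188 -0.2789  0.1538] [0.0008 0.0008]
-y end board L [ 0.4548 -0.0647  0.1567] [0.0014 0.0014]
+y end board R? [0.5037 0.0641 0.1624] [0.0007 0.0007]
edge [ 0.46005836 -0.06731178  0.16      ] [0.50434781 0.06395815 0.16      ] [ 0.47052044 -0.03576502  0.16      ] 0.13854006792275564 [ 0.48220309 -0.00167682  0.16      ] 71.35600455488999 71.2624050388887
[ 0.5182 -0.2796  0.154 ] 0.03580203132504296 110.62385498146881
[ 0.5656 -0.2626  0.154 ] 0.03654336323964692 110.59914536202491
[ 0.5413 -0.2716  0.12  ] 0.03759850807838267 107.43899387516977
panel [ 0.51972606 -0.22524927  0.09      ] [ 0.55383411 -0.31969338  0.09      ] 109.85695299086278
```

Pivot at (0.5415,-0.271,0.120), clip yaw 20°, edge centre at (0.482,-0.002,0.160), yaw -18.7°. I descend onto the handles.

Emit:
arm_command:
  steps:
    - {"slide":[-0.005,0.027,-0.025],"rot":[0,0,2],"grip":1}
    - {"slide":[-0.005,0.027,-0.025],"rot":[0,0,2],"grip":1}
    - {"slide":[-0.005,0.027,-0.025],"rot":[0,0,2],"grip":1}
    - {"slide":[-0.006,0.0255,-0.025],"rot":[0,0,0],"grip":1}
    - {"slide":[0,0,0],"rot":[0,0,0],"grip":1}
    - {"slide":[0,0,-0.02],"rot":[0,0,0],"grip":1}
    - {"slide":[0,0,-0.02],"rot":[0,0,0],"grip":1}
    - {"slide":[0,0,0],"rot":[0,0,0],"grip":1}

```text
time: 5.0
ee_pos: [0.5407, -0.2728, 0.1747]
eef_rot: [0.573, 0.82, -0.0, -0.0]
ft_force: [-0.5, -0.1, -0.0]
width: 0.0873
grip_force: 0.0
```

Run:
```python
from h import *
s=sensors.read_state();print(s['time'],s['ee_pos'],s['eef_rot'],s['ft_force'])
q=s['eef_rot'];print(2*np.degrees(np.arctan2(q[1],q[0]))-90)
```

```text
5.0 [ 0.5407159  -0.27282968  0.17465749] [ 5.72916904e-01  8.19613309e-01 -2.32597600e-04 -4.37658297e-04] [-0.47898114 -0.08854088 -0.01080383]
20.092226492390566
```

Aligned to about 1 mm. I lower the last 44 mm, then begin the squeeze.

Emit:
arm_command:
  newtons: 20
  steps:
    - {"slide":[0.0005,0.001,-0.015],"rot":[0,0,0],"grip":1}
    - {"slide":[0,0,-0.015],"rot":[0,0,0],"grip":1}
    - {"slide":[0,0,-0.014],"rot":[0,0,0],"grip":1}
    - {"slide":[0,0,0],"rot":[0,0,0],"grip":1}
    - {"slide":[0,0,0],"rot":[0,0,0],"grip":0.6}
    - {"slide":[0,0,0],"rot":[0,0,0],"grip":0.45}
    - {"slide":[0,0,0],"rot":[0,0,0],"grip":0.36}
    - {"slide":[0,0,0],"rot":[0,0,0],"grip":0.34}

```text
time: 6.0
ee_pos: [0.5416, -0.2715, 0.131]
eef_rot: [0.573, 0.82, 0.0, 0.0]
ft_force: [0.3, 0.4, -0.7]
width: 0.055
grip_force: 5.8
```

Emit:
arm_command:
  steps:
    - {"slide":[0,0,0],"rot":[0,0,0],"grip":0.34}
    - {"slide":[0,0,0],"rot":[0,0,0],"grip":0.34}
    - {"slide":[0,0,0],"rot":[0,0,0],"grip":0.34}
    - {"slide":[0,0,0],"rot":[0,0,0],"grip":0.34}
    - {"slide":[0,0,0],"rot":[0,0,0],"grip":0.34}
    - {"slide":[0,0,0],"rot":[0,0,0],"grip":0.34}
    - {"slide":[0,0,0],"rot":[0,0,0],"grip":0.34}
    - {"slide":[0,0,0],"rot":[0,0,0],"grip":0.34}

```text
time: 7.0
ee_pos: [0.5415, -0.2716, 0.1308]
eef_rot: [0.573, 0.82, 0.0, 0.0]
ft_force: [0.9, 0.1, -1.1]
width: 0.03
grip_force: 20.0
```

Run:
```python
from h import *
a=shot('scene');b=shot('side')
for n,p in (('scene',a),('side',b)): print([(np.round(d['bbox']).tolist(),d['conf']) for d in eyes.look_for('clip_grip',p)])
c1=cv2.resize(a['pixels'][190:310,160:260],(500,600),interpolation=2)
c2=cv2.resize(b['pixels'][250:350,290:340],(300,600),interpolation=2)
cv2.imwrite('pics/g5.png',np.hstack([c1,c2])[:,:,::-1])
```

```text
[([198.0, 249.0, 231.0, 291.0], 0.97), ([114.0, 255.0, 159.0, 318.0], 0.82)]
[([307.0, 282.0, 339.0, 336.0], 0.89), ([304.0, 350.0, 357.0, 424.0], 0.81), ([268.0, 287.0, 364.0, 375.0], 0.17)]
```

View pics/g5.png

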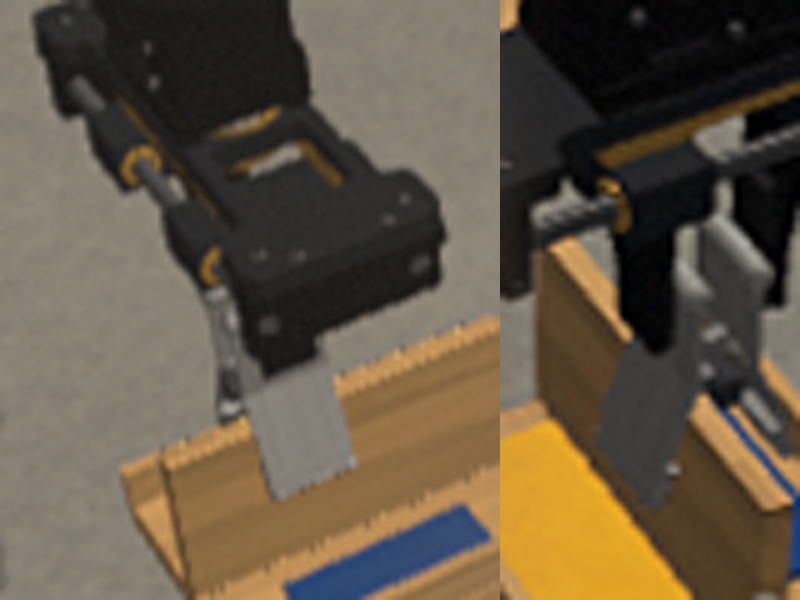

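The clip is fully open, at 30 mm and 20 N, with both jaws clear of the panel. It sits a little lower in the fingers. I lift straight up, then transfer.

Emit:
arm_command:
  steps:
    - {"slide":[0,0,0.015],"rot":[0,0,0],"grip":0.34}
    - {"slide":[0,0,0.025],"rot":[0,0,0],"grip":0.34}
    - {"slide":[0,0,0.025],"rot":[0,0,0],"grip":0.34}
    - {"slide":[0,0,0.025],"rot":[0,0,0],"grip":0.34}
    - {"slide":[0,0,0.025],"rot":[0,0,0],"grip":0.34}
    - {"slide":[0,0,0.025],"rot":[0,0,0],"grip":0.34}
    - {"slide":[-0.004,0.02,0],"rot":[0,0,-3],"grip":0.34}
    - {"slide":[-0.0055,0.025,0],"rot":[0,0,-3.6],"grip":0.34}

```text
time: 8.2
ee_pos: [0.5318, -0.2269, 0.2722]
eef_rot: [0.62, 0.784, 0.0, 0.001]
ft_force: [0.8, -0.2, -1.5]
width: 0.0304
grip_force: 20.0
```

Emit:
arm_command:
  steps:
    - {"slide":[-0.0075,0.034,0],"rot":[0,0,-5],"grip":0.34}
    - {"slide":[-0.0075,0.034,0],"rot":[0,0,-5],"grip":0.34}
    - {"slide":[-0.0075,0.034,0],"rot":[0,0,-5],"grip":0.34}
    - {"slide":[-0.0075,0.034,0],"rot":[0,0,-5],"grip":0.34}
    - {"slide":[-0.0075,0.034,0],"rot":[0,0,-5],"grip":0.34}
    - {"slide":[-0.0075,0.034,0],"rot":[0,0,-5],"grip":0.34}
    - {"slide":[-0.005,0.021,0],"rot":[0,0,-2],"grip":0.34}
    - {"slide":[0,0,0],"rot":[0,0,0],"grip":0.34}

```text
time: 9.2
ee_pos: [0.482, -0.0004, 0.2718]
eef_rot: [0.811, 0.585, 0.001, 0.0]
ft_force: [0.5, 0.0, -0.4]
width: 0.0301
grip_force: 20.0
```

Run:
```python
from h import *
import pickle
a=shot('scene');b=shot('side')
for p in (a,b): print([(np.round(d['bbox']).tolist(),round(d['conf'],2)) for d in eyes.look_for('clip_grip',p)])
s=sensors.read_state();print(s['time'],s['ee_pos'],s['eef_rot'],s['ft_force'],s['width'])
q=s['eef_rot'];print(2*np.degrees(np.arctan2(q[1],q[0]))-90)
x,y=proj(a,(.482,-.002,.2));print(x,y);x,y=int(x),int(y)
u,v=proj(b,(.482,-.002,.2));print(u,v);u,v=int(u),int(v)
c1=cv2.resize(a['pixels'][y-60:y+60,x-50:x+50],(500,600),interpolation=2)
c2=cv2.resize(b['pixels'][v-60:v+60,u-30:u+30],(300,600),interpolation=2)
cv2.imwrite('pics/g6.png',np.hstack([c1,c2])[:,:,::-1])
print(x-50,y-60,u-30,v-60)
```

```text
[([330.0, 154.0, 350.0, 197.0], 0.7), ([111.0, 258.0, 159.0, 320.0], 0.69), ([301.0, 312.0, 340.0, 378.0], 0.18)]
[([259.0, 151.0, 288.0, 198.0], 0.83), ([306.0, 351.0, 356.0, 426.0], 0.83)]
9.4 [ 0.48223222 -0.00278224  0.27125917] [8.11890118e-01 5.83810192e-01 2.39686188e-04 1.95296370e-04] [-0.52512844 -1.03105199 -0.94281788] 0.030511052848887842
-18.562036154383662
337.52239940427876 192.32042403214476
272.3095768756563 197.12435129016782
287 132 242 137
```

View pics/g6.png

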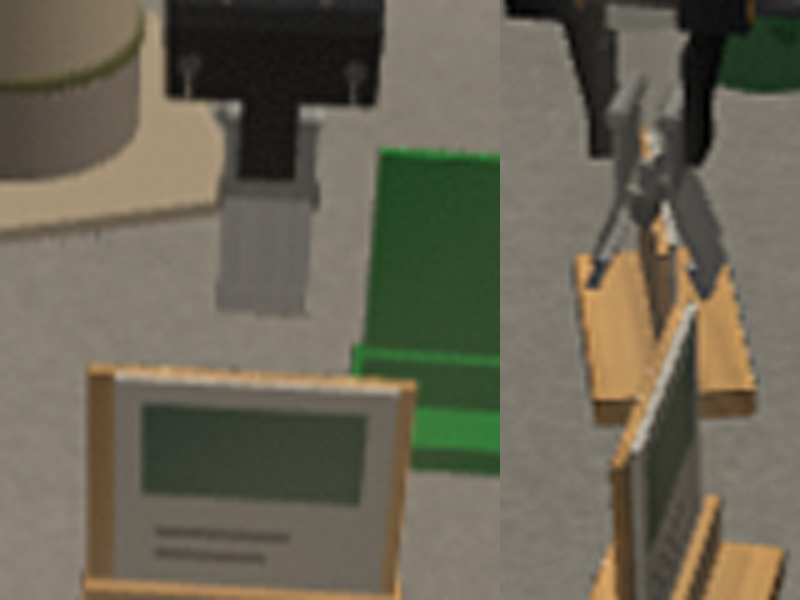

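The clip hangs level with its jaws open above the edge. The pin is at side (271.6,178.6) and the near jaw tip edge at scene (340,194).

Run:
```python
from h import *
a=shot('scene');b=shot('side')
o,d=ray(b,(271.6,178.6));n=np.array([np.cos(np.radians(-18.6)),np.sin(np.radians(-18.6)),0])
# pin near (-y) end ~18mm toward the camera: intersect with vertical plane perpendicular to edge line
e=np.array([-n[1],n[0],0]);c=np.array([.4822,-.0023,0])
for off in (-.018,0):
    t=((c+off*e-o)@e)/(d@e);P=o+t*d;print('pin',off,np.round(P,4),'lateral',round(float((P-c)@n),4))
o,d=ray(a,(339.6,194.4))
for l in (.02,.024): t=((c+l*n-o)@n)/(d@n);print('tip',np.round(o+t*d,4))
for l,uv in((-.02,(242+95/5,137+285/5)),(.02,(242+207/5,137+297/5))):
    o,d=ray(b,uv);t=((c-.018*e-o)@e)/(d@e);P=o+t*d;print('jaw tip',np.round(P,4),round(float((P-c)@n),4))
```

```text
pin -0.018 [ 0.4799 -0.0205  0.2561] lateral 0.0036
pin 0 [ 0.4817 -0.0021  0.2456] lateral -0.0005
tip [ 0.5027 -0.0042  0.2091]
tip [ 0.5065 -0.0055  0.2119]
jaw tip [ 0.4573 -0.0129  0.2166] -0.0203
jaw tip [ 0.5027 -0.0282  0.2158] 0.0277
```

The pivot is 15 mm below the TCP and centred within a few mm, well inside the ±16 mm jaw gap. I lower 75 mm.

Emit:
arm_command:
  steps:
    - {"slide":[0,0.001,-0.012],"rot":[0,0,0],"grip":0.34}
    - {"slide":[0,0,-0.013],"rot":[0,0,0],"grip":0.34}
    - {"slide":[0,0,-0.013],"rot":[0,0,0],"grip":0.34}
    - {"slide":[0,0,-0.013],"rot":[0,0,0],"grip":0.34}
    - {"slide":[0,0,-0.013],"rot":[0,0,0],"grip":0.34}
    - {"slide":[0,0,-0.011],"rot":[0,0,0],"grip":0.34}
    - {"slide":[0,0,0],"rot":[0,0,0],"grip":0.34}
    - {"slide":[0,0,0],"rot":[0,0,0],"grip":0.34}

```text
time: 10.5
ee_pos: [0.4823, -0.0006, 0.1962]
eef_rot: [0.812, 0.584, 0.0, 0.0]
ft_force: [0.3, -0.4, -0.8]
width: 0.0298
grip_force: 20.0
```

Run:
```python
from h import *
a=shot('scene');b=shot('side')
s=sensors.read_state();print(s['time'],s['ee_pos'],s['ft_force'],s['width'])
x,y=map(int,proj(a,(.482,-.002,.17)));u,v=map(int,proj(b,(.482,-.002,.17)))
c1=cv2.resize(a['pixels'][y-50:y+40,x-50:x+50],(500,450),interpolation=2)
c2=cv2.resize(b['pixels'][v-45:v+45,u-30:u+30],(300,450),interpolation=2)
cv2.imwrite('pics/g7.png',np.hstack([c1,c2])[:,:,::-1])
print(x-50,y-50,u-30,v-45)
```

```text
10.6 [ 0.48237019 -0.00052945  0.196357  ] [-0.14841405  0.06126953 -1.11769195] 0.030371504725832384
286 154 242 163
```

View pics/g7.png

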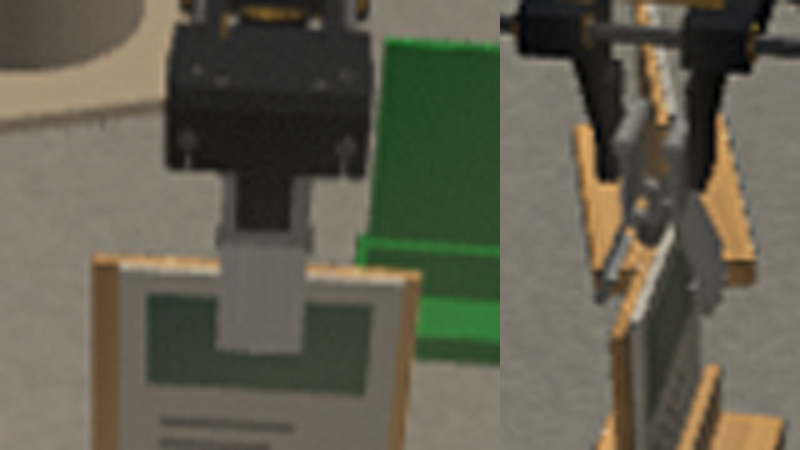

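The jaws straddle board and card at the middle, with the jaw at x≈260 and the stand's centre at x≈257 in the crop. There is no contact force. I release slowly.

Emit:
arm_command:
  steps:
    - {"slide":[0,0,0],"rot":[0,0,0],"grip":0.4}
    - {"slide":[0,0,0],"rot":[0,0,0],"grip":0.46}
    - {"slide":[0,0,0],"rot":[0,0,0],"grip":0.52}
    - {"slide":[0,0,0],"rot":[0,0,0],"grip":0.58}
    - {"slide":[0,0,0],"rot":[0,0,0],"grip":0.63}
    - {"slide":[0,0,0],"rot":[0,0,0],"grip":0.67}
    - {"slide":[0,0,0],"rot":[0,0,0],"grip":0.71}
    - {"slide":[0,0,0],"rot":[0,0,0],"grip":0.76}

```text
time: 11.6
ee_pos: [0.4821, -0.0005, 0.1959]
eef_rot: [0.811, 0.584, 0.0, 0.0]
ft_force: [0.9, 0.2, -0.4]
width: 0.064
grip_force: 0.0
```

Emit:
arm_command:
  steps:
    - {"slide":[0,0,0],"rot":[0,0,0],"grip":0.85}
    - {"slide":[0,0,0],"rot":[0,0,0],"grip":1}
    - {"slide":[0,0,0],"rot":[0,0,0],"grip":1}
    - {"slide":[0,0,0],"rot":[0,0,0],"grip":1}
    - {"slide":[0,0,0],"rot":[0,0,0],"grip":1}
    - {"slide":[0,0,0],"rot":[0,0,0],"grip":1}
    - {"slide":[0,0,0],"rot":[0,0,0],"grip":1}
    - {"slide":[0,0,0],"rot":[0,0,0],"grip":1}

```text
time: 12.6
ee_pos: [0.482, -0.0006, 0.1958]
eef_rot: [0.812, 0.584, -0.0, 0.0]
ft_force: [-0.1, -0.6, -0.9]
width: 0.0868
grip_force: 0.0
```

Emit:
arm_command:
  steps:
    - {"slide":[0,0,0.01],"rot":[0,0,0],"grip":1}
    - {"slide":[0,0,0.02],"rot":[0,0,0],"grip":1}
    - {"slide":[0,0,0.03],"rot":[0,0,0],"grip":1}
    - {"slide":[0,0,0.03],"rot":[0,0,0],"grip":1}
    - {"slide":[0,-0.03,0.03],"rot":[0,0,0],"grip":1}
    - {"slide":[0,-0.04,0],"rot":[0,0,0],"grip":1}
    - {"slide":[0,-0.04,0],"rot":[0,0,0],"grip":1}
    - {"slide":[0,-0.03,0],"rot":[0,0,0],"grip":1}

```text
time: 13.6
ee_pos: [0.4818, -0.1424, 0.3168]
eef_rot: [0.812, 0.584, 0.001, 0.0]
ft_force: [0.8, -1.0, 0.7]
width: 0.0869
grip_force: 0.0
```

Run:
```python
from h import *
import pickle
a=shot('scene');b=shot('side');w=shot('wrist')
s=sensors.read_state();print(s['time'],s['ee_pos'],s['ft_force'],s['width'])
for p in (a,b,w): print([(np.round(d['bbox'],1).tolist(),round(d['conf'],2)) for d in eyes.look_for('clip_grip',p)])
# expected box of the clip if square at edge with pivot 30/25/20 mm above
n=np.array([np.cos(np.radians(-18.6)),np.sin(np.radians(-18.6)),0]);e=np.array([-n[1],n[0],0])
for h in (.03,.025,.02):
    c=np.array([.482,-.002,.16+h]);pts=[c+sx*n*.03+sy*e*.021+[0,0,.036] for sx in(-1,1) for sy in(-1,1)]+[c+sx*n*.009+sy*e*.018-[0,0,.047] for sx in(-1,1) for sy in(-1,1)]
    for p in(a,b,w):
        q=np.array([proj(p,k) for k in pts]);print(h,np.round(np.r_[q.min(0),q.max(0)],1))
pickle.dump((a,b,w),open('f.pkl','wb'))
```

```text
13.75 [ 0.48178127 -0.14210459  0.31652957] [0.67586148 0.36539547 0.42436601] 0.08711518902169352
[([110.8, 256.1, 157.9, 320.7], 0.9), ([328.9, 175.6, 349.3, 221.6], 0.8)]
[([258.9, 181.5, 290.0, 226.3], 0.68), ([302.3, 348.2, 358.1, 422.5], 0.67), ([364.3, 247.4, 412.1, 293.8], 0.17)]
[([182.1, 0.0, 294.9, 47.3], 0.76), ([404.0, 347.2, 471.4, 426.5], 0.73)]
0.03 [327.  173.2 348.7 217.4]
0.03 [255.8 180.5 287.8 224.2]
0.03 [171.5 -51.6 290.6  48.5]
0.025 [326.9 175.3 348.5 219.3]
0.025 [255.9 182.5 287.8 226.1]
0.025 [174.7 -48.4 291.2  49.2]
0.02 [326.8 177.3 348.4 221.2]
0.02 [256.1 184.5 287.8 227.9]
0.02 [177.7 -45.4 291.7  49.9]
```

The clip's boxes in all three views match the predicted box for a clip sitting square on the edge, with the pivot about 25 mm above it. The gripper is clear, so I hand in.

```bash
python3 -c "
from h import *
print(order.close_job())"
```

```text
the job is handed in; nothing more can be done
None
```

I moved the small clip from the tray panel to about the middle of the tall wooden stand's top edge, where it holds card and board together, square and well down by the final camera check; the mug was left alone, and I handed the job in at about 14 s.

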